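# Load a test coupon under the spring clip of an inspection fixture

### The job

On the inspection fixture, press the spring clip's yellow pad down with one fingertip and keep it down while the other fingertip pushes the orange test coupon along its channel, beneath the raised red jaw, until it is fully home against the black stop. Only then let go of the pad so that the jaw closes on the coupon. Only push the coupon, never pinch it up or lift it, and leave the blue spare coupon and everything else on the table where they are.

Things in the scene. Friction and masses are not known exactly. Their poses are not given: they have to be found in the camera images.
- fixture: Grey base plate 175 x 185 x 12 mm fixed to the table; place and yaw vary. Origin: at table height below the coupon's centre when it is fully home. +x is the push direction, z up. Plate spans x -120..55, y -95..90 mm; its top, the channel floor, is at z = 12 mm. The channel lies along x at y = 0, x -100..30, between dark rails 3.5 mm high, 39 mm apart.
- stop (a point): Middle of the face of the black stop (43 mm wide, 8 mm high) that ends the channel: at x = 28, y = 0, z = 16 mm in the fixture frame; axes as the fixture's.
- shaft (a point): Middle of the clip's steel shaft, 8 mm thick, along x at y = 28, z = 28 mm in the fixture frame; green lugs 14 mm wide and 24 mm above the plate carry its ends at x = -107 and +36 mm. It passes between the two fingers.
- pad (a point): Middle of the top of the clip's yellow pad, 80 mm long (fixture x -100..-20 mm), 24 mm wide. At rest it slopes up outwards at 0.52 rad, middle at y 60, z 33 mm in the fixture frame. Fully pressed it is level, top at z = 16.5 mm, y 46..70 mm. That takes about 6 N at its middle line, against a spring, then a hard limit. A fingertip can slide along it in x while holding it down.
- clip (a joint): Rocking angle of the spring clip about its shaft, rad: 0 at rest (red jaw 2.5 mm above the channel floor, over x = 3.5 to 26.5 mm, y about 0, so the coupon cannot pass), 0.52 with the pad fully down (jaw about 18 mm above the floor); above 0.32 the jaw clears the coupon; about 0.26 when the jaw rests on the coupon.
- coupon_mid (a point): Centre of the orange flat coupon, 56 (along x) x 36 x 10 mm, about 60 g, loose, lying in the channel 26 to 40 mm short of home (its centre at x = -26 to -40 mm, z = 17 mm in the fixture frame), long side along the channel. Home: its front end against the stop, centre at x = 0. Axes as the fixture's.
- spare_mid (a point): Centre of the blue spare coupon, same size, lying on the fixture plate outside the channel on its -y side. Leave it.
- weight: Small brass weight, 28 mm across, 32 mm high, beyond the fixture; origin at its underside. Leave it.
- driver: Red-handled screwdriver 160 mm long lying on the fixture's +y side; origin under its middle, along its x. Leave it.
- tray: Grey tray 130 x 100 x 30 mm with black plastic parts, to one side; origin at its underside. Leave it.
- jar: Amber jar 56 mm across, 85 mm high; origin at its underside. Leave it.
- bush: Aluminium bush (ring) 32 mm across, 22 mm high, beyond the fixture; origin at its underside. Leave it.

How it is judged:
By the outcome, as a careful person would: the job done as asked, in the order asked, and still so for the second after the job is handed in, with the robot touching nothing.
It also fails if it takes over 35 s, if anything falls off the work surface, if the arm or the gripper's body presses on something with over 40 N, if the wrist force passes 120 N, or if a joint passes its speed limit or range.

### The arm

A 6-joint arm with a two-finger parallel gripper is mounted at the origin on the work surface. World frame = base frame: x ahead of the robot, y to its left, z up, the work surface at z = 0. Lengths are in m, angles in rad, forces in N, time in s.
With the tool pointing down it reaches from about 0.35 to 0.775 m from the base axis. Payload 7.3 kg.
Tool frame: the origin (TCP) lies at the centre of the arm's flange, where the gripper is bolted on; the fingertips stand 178 mm ahead of it and the grasp point (between the pads) lies 159 mm ahead of it; z points along the fingers, y is the line along which they close (so a half turn about z gives the same grasp; the last joint's range is limited). The gripper opens to 92 mm and grips with 3 to 60 N. Pads are 19 mm wide; open, the fingers measure 130 mm over their backs; the gripper's body (75 mm by 190 mm) begins 47 mm behind the grasp point.
Start: joints at [-1.467, 0.342, 1.524, -0, 1.275, -0.146], TCP at [0.13, -0.509, 0.405] pointing down, gripper open.
Joint ranges: [-2.53, 2.53], [-0.77, 2.02], [0.04, 2.7], [-1, 4.14], [0.28, 2.66], [-3.11, 3.11]. Speed limits (rad/s): [2.57, 2.57, 3.14, 3.14, 3.14, 3.14].

### API

Orientations are given as [roll, pitch, yaw] about the fixed x, y, z axes, in that order (R = Rz(yaw) Ry(pitch) Rx(roll)).
In Python, from cell import telemetry, vision, ticket gives the robot as it stands.
- The arm moves only by the shell command python3 -m crank 'ROWS' [FORCE]. ROWS is JSON, a list of rows, each a list of 5 numbers: the gripper command: -1 is shut, 1 is fully open, values between are in proportion, then the shift along the tool's x, y, z in mm, then the turn about the tool's z in rad. In form: [[fingers, dx, dy, dz, roll], ...]. A call has 1 to 12 rows; each row is the pose to reach, as a shift and turn from the pose commanded when the call began, along the tool's axes at that moment; what a row does not reach only later rows make up. A row lasts 1/12 s, in which the tool goes at most 41.7 mm and 7.16 degrees, less where a joint would pass 70% of its speed; a pose out of reach is approached as far as the arm can. A call with a gripper value outside its range is refused whole. The fingers move at their own pace and stop on an object; FORCE is the grip in N (left out, the last holds). Time passes only in rows, so rows that repeat a pose let the fingers close. It gives the time, the measured TCP pose, the force, the opening and the grip force at its end, in the units of the state.
- telemetry.observe(): the state, without advancing time (a new reading comes with each control period).
- vision.read_camera(name): name is "scene" or "top"; returns (picture, depth): 480x640x3 uint8, red, green, blue; 480x640 float32, m along the optical axis (not along the pixel's ray), 0 where there is no reading.
- vision.get_calibration(name): a dict with "camera_matrix" (3x3 intrinsics, pixels), "rvec" (rotation vector, rad) and "tvec" (3), from world to camera coordinates, as OpenCV has them. Camera axes: x right, y down, z forward; pixel columns grow to the right and rows downward; lengths in m; the calibration is good to about 2 mm. A picture is of the moment at which its call begins. get_calibration takes no time and is no camera call.
- ticket.hand_in(): hands the job in; it is judged then, once.
The state is a dict: "time": time; "qpos": joint angles; "qvel": joint speeds; "joint_efforts": joint torques, N m; "tool_pos": TCP position; "tool_rot": TCP orientation; "contact_force": force on the tool from outside, world axes, zero at the start; "torque": the same for the moment, N m; "opening": finger opening in m; "grip_force": force on a finger pad.
Only numpy, scipy, OpenCV 4.12 (cv2) and the standard library are available. Lean on these libraries where they do the work, as an engineer would, in place of code of your own. Each camera call takes 0.05 s, during which the arm holds its last target. There are 200 camera calls.

## Working session

There is one attempt and no reset: what is moved stays moved. The work goes in short steps, Python scripts to look and compute and a shell command to move; the robot and the scene stay as the last step left them, time stands still between calls to the robot, and variables do not carry over. Pictures are saved under pics/ and viewed, at most 10 in all, crops included, and the job is handed in when it is done.

```bash
mkdir -p pics
python3 - <<'E'
from cell import telemetry, vision
import cv2, numpy as np
print(telemetry.observe())
for n in ("scene","top"):
    p,d=vision.read_camera(n); cv2.imwrite(f"pics/{n}0.png",p[:,:,::-1]); np.savez(f"pics/{n}0.npz",p=p,d=d)
    print(n,vision.get_calibration(n))
E
```

```text
{'time': 0.0, 'qpos': array([-1.46701759e+00,  3.42735608e-01,  1.52503812e+00, -1.96027268e-05,
        1.27535041e+00, -1.45995360e-01]), 'qvel': array([-0.00127334, -0.00018937, -0.00093493, -0.00145783,  0.00021047,
       -0.00023298]), 'joint_efforts': array([ 9.57908669e-04, -4.31235945e+01, -2.44217777e+01,  7.19769322e-02,
        5.58606035e-02, -1.18721473e-04]), 'tool_pos': array([ 0.1297796 , -0.50856928,  0.40403068]), 'tool_rot': array([-3.14007474e+00, -2.04250012e-04,  2.49779662e-01]), 'contact_force': array([ 0.67141894, -0.27269296, -0.81697873]), 'torque': array([-0.00423735,  0.00374567, -0.01385666]), 'grip_force': 0.0, 'opening': 0.09174480503317875}
scene {'camera_matrix': array([[566.39418094,   0.        , 322.37372966],
       [  0.        , 566.39418094, 238.16591133],
       [  0.        ,   0.        ,   1.        ]]), 'rvec': array([ 0.94774232,  2.45097785, -1.05989034]), 'tvec': array([ 0.46173408, -0.23788355,  1.6610904 ])}
top {'camera_matrix': array([[519.83582392,   0.        , 323.38059254],
       [  0.        , 519.83582392, 241.06075831],
       [  0.        ,   0.        ,   1.        ]]), 'rvec': array([ 2.19659374, -2.13944062,  0.126205  ]), 'tvec': array([-0.03854697,  0.5998059 ,  1.03949696])}
```

View pics/top0.png

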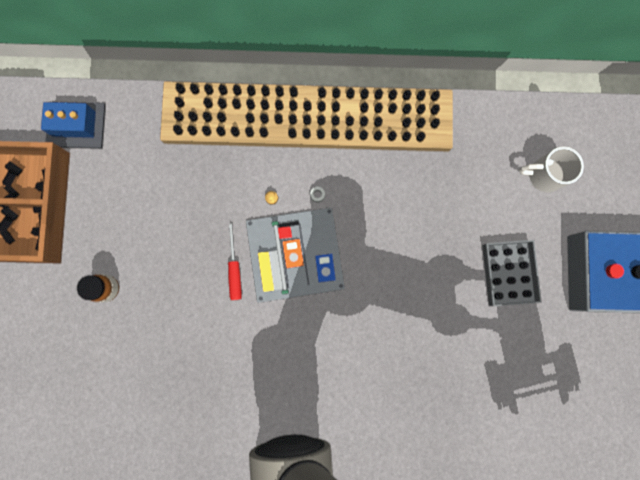

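View pics/scene0.png

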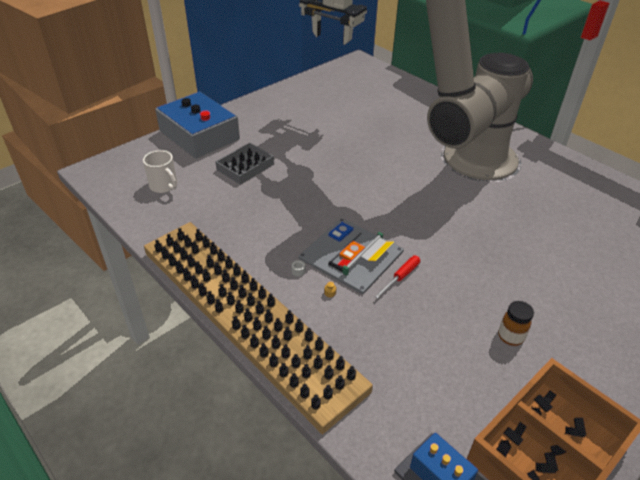

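Top view: fixture at about (295,255), push direction roughly up in the picture, yellow pad (266,272), orange (292,252), red jaw (286,232), blue (325,268), driver at left (234,262). Now I'll enlarge it and measure.

```bash
cat > h.py <<'E'
import cv2, numpy as np
from cell import vision
def ray(n,uv,z):
    c=vision.get_calibration(n); R=cv2.Rodrigues(c["rvec"])[0]; o=-R.T@c["tvec"]
    u=cv2.undistortPoints(np.float64([[uv]]),c["camera_matrix"],None)[0,0]
    v=R.T@np.array([u[0],u[1],1]); return (o+v*(z-o[2])/v[2])
def px(n,P):
    c=vision.get_calibration(n); return cv2.projectPoints(np.float64([P]),c["rvec"],c["tvec"],c["camera_matrix"],None)[0][0,0]
def masks(p,box):
    h=cv2.cvtColor(p,cv2.COLOR_RGB2HSV); x0,y0,x1,y1=box
    rng=dict(yellow=(24,34,150,120),orange=(7,17,150,120),blue=(100,125,130,40),red1=(0,4,160,100),green=(45,90,50,40))
    out={}
    for k,(a,b,s,v) in rng.items():
        m=np.zeros(h.shape[:2],np.uint8); m[y0:y1,x0:x1]=cv2.inRange(h,(a,s,v),(b,255,255))[y0:y1,x0:x1]
        n,l,st,ce=cv2.connectedComponentsWithStats(m)
        out[k]=[(tuple(ce[i].round(2)),int(st[i,4]),cv2.minAreaRect(np.argwhere(l==i)[:,::-1].astype(np.float32))) for i in range(1,n) if st[i,4]>5]
    return out
E
python3 - <<'E'
from h import *
p=np.load("pics/top0.npz")["p"]
for k,v in masks(p,(240,195,350,310)).items():
    for e in v: print(k,e, ray("top",e[0],.02).round(4))
cv2.imwrite("pics/c1.png",cv2.resize(p[195:310,215:355,::-1],None,fx=5,fy=5,interpolation=cv2.INTER_CUBIC))
E
```

```text
yellow ((np.float64(265.51), np.float64(272.29)), 183, ((265.21002197265625, 270.969970703125), (37.33523178100586, 8.626701354980469), 81.8698959350586)) [0.5337 0.0954 0.02  ]
orange ((np.float64(292.68), np.float64(254.55)), 273, ((292.5809326171875, 253.02601623535156), (26.381921768188477, 17.106435775756836), 81.25383758544922)) [0.5721 0.0404 0.02  ]
blue ((np.float64(325.09), np.float64(268.71)), 276, ((324.9384765625, 267.5077209472656), (26.29536247253418, 16.62065315246582), 82.87498474121094)) [ 0.5444 -0.0278  0.02  ]
red1 ((np.float64(284.4), np.float64(231.83)), 120, ((284.5, 232.0), (10.0, 11.0), 90.0)) [0.6193 0.0592 0.02  ]
red1 ((np.float64(240.0), np.float64(291.0)), 13, ((240.0, 291.0), (12.0, 0.0), -90.0)) [0.4938 0.1466 0.02  ]
green ((np.float64(274.89), np.float64(223.04)), 28, ((275.5, 223.0), (7.0, 4.0), 0.0)) [0.6373 0.0797 0.02  ]
green ((np.float64(284.61), np.float64(291.57)), 23, ((284.5, 291.5), (3.0, 5.0), 90.0)) [0.495  0.0545 0.02  ]
```

View pics/c1.png

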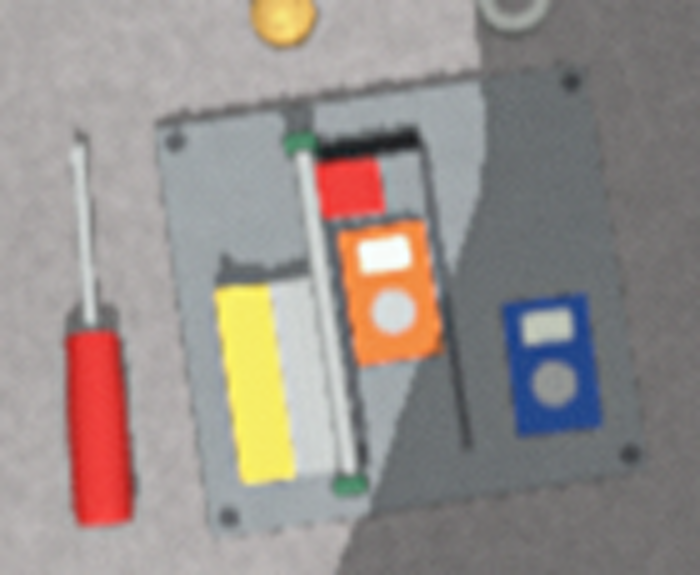

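Enlarged view (x5, offset 215,195): screws at (177,142), (571,82), (229,517), (630,454); lugs at (299,143), (350,485); pad slopes at left, coupon ~1 cm short of the jaw, driver left of the plate.

```bash
cat >> h.py <<'E'
def fix():
    f=lambda u,v,z: ray("top",(215+(u+.5)/5-.5,195+(v+.5)/5-.5),z)
    s=[f(177,142,.012),f(571,82,.012),f(229,517,.012),f(630,454,.012)]
    l=[f(299,143,.036),f(350,485,.036)]
    return s,l
E
python3 - <<'E'
from h import *
s,l=fix()
c=sum(s)/4
yaws=[np.arctan2(*(s[0]-s[2])[1::-1]),np.arctan2(*(s[1]-s[3])[1::-1]),np.arctan2(*(s[0]-s[1])[:2]*[-1,1][::1] if 0 else ((s[0]-s[1])[1::-1]))-np.pi/2,np.arctan2(*(l[0]-l[1])[1::-1])]
print("yaws",yaws,[np.linalg.norm(a-b) for a,b in ((s[0],s[2]),(s[1],s[3]),(s[0],s[1]),(l[0],l[1]))])
for yaw in (np.mean(yaws),):
    Rz=lambda a:np.array([[np.cos(a),-np.sin(a)],[np.sin(a),np.cos(a)]])
    o1=c[:2]-Rz(yaw)@[-.0325,-.0025]; o2=(l[0]+l[1])[:2]/2-Rz(yaw)@[-.0355,.028]
    print(yaw,o1,o2)
    # coupon, blue, red, yellow in fixture
    for n,uv,z in(("or",(292.58,253.03),.022),("red",(284.5,232),.02),("yel",(265.3,271.2),.033),("blue",(324.9,267.5),.022)):
        print(n,(Rz(-yaw)@(ray("top",uv,z)[:2]-(o1+o2)/2)*1000).round(1))
E
```

```text
yaws [np.float64(0.17733254591732295), np.float64(0.18024009380432104), np.float64(0.18019081452420815), np.float64(0.18249725229628463)] [np.float64(0.15909016589878328), np.float64(0.1589025586025733), np.float64(0.16827420200773), np.float64(0.1422376166735693)]
0.1800651766355342 [0.6054677  0.04426894] [0.60464582 0.04519977]
or [-30.2   1.3]
red [16.2 11.5]
yel [-59.7  61.5]
blue [-70.2 -60.5]
```

```bash
cat >> h.py <<'E'
def go(x,y,tip,yaw=0.180,o=(.605,.0447)):
    "shift in tool axes (mm) to bring tool centre to fixture (x,y) mm, tips at height tip mm"
    from cell import telemetry
    from scipy.spatial.transform import Rotation as R
    s=telemetry.observe(); r=R.from_euler("xyz",s["tool_rot"])
    Rz=R.from_euler("z",yaw); P=Rz.apply([x/1e3,y/1e3,0])+[*o,0]; P[2]=(tip+178)/1e3
    F=Rz.inv().apply(s["tool_pos"]-[*o,0])*1e3
    print("t",s["time"],"fix pos",F.round(1),"tip",(s["tool_pos"][2]*1e3-178).round(1),"rot",s["tool_rot"].round(4),"F",s["contact_force"].round(1),"open",round(s["opening"]*1e3,1))
    print("shift",(r.inv().apply(P-s["tool_pos"])*1e3).round(1),"turn",round(s["tool_rot"][2]-yaw,4))
E
python3 -m crank '[[-0.15,517,-453,60,0.07],[-0.15,517,-453,60,0.07],[-0.15,517,-453,60,0.07],[-0.15,517,-453,60,0.07],[-0.15,517,-453,60,0.07],[-0.15,517,-453,60,0.07],[-0.15,517,-453,60,0.07],[-0.15,517,-453,60,0.07],[-0.15,517,-453,60,0.07],[-0.15,517,-453,60,0.07],[-0.15,517,-453,60,0.07],[-0.15,517,-453,60,0.07]]'
python3 -c "from h import *; go(-82,29,90)"
```

```text
time: 1.1
tool_pos: [0.4123, -0.0959, 0.361]
tool_rot: [3.141, 0.0, 0.18]
contact_force: [1.2, -1.7, 0.5]
opening: 0.039
grip_force: 0.0
t 1.1 fix pos [-214.8 -103.9  361. ] tip 183.0 rot [3.1415e+00 1.0000e-04 1.7980e-01] F [ 1.2 -1.7  0.5] open 39.0
shift [ 132.8 -132.9   93. ] turn -0.0002
```

```bash
python3 -m crank '[[-0.15,130,-130,90,0],[-0.15,130,-130,90,0],[-0.15,130,-130,90,0],[-0.15,130,-130,90,0],[-0.15,130,-130,90,0],[-0.15,130,-130,90,0],[-0.15,130,-130,90,0],[-0.15,130,-130,90,0]]'
python3 - <<'E'
from h import *
go(-82,29,50)
p,d=vision.read_camera("scene"); cv2.imwrite("pics/s1.png",cv2.resize(p[150:310,260:460,::-1],None,fx=4,fy=3.75*4/3.75,interpolation=cv2.INTER_CUBIC)[:600])
q,d=vision.read_camera("top"); cv2.imwrite("pics/t1.png",q[:,:,::-1])
E
```

```text
time: 1.77
tool_pos: [0.516, 0.053, 0.271]
tool_rot: [3.141, 0.001, 0.18]
contact_force: [-0.0, 0.8, 0.1]
opening: 0.0389
grip_force: 0.0
t 1.7667 fix pos [-86.1  24.1 271. ] tip 93.0 rot [3.1415e+00 1.3000e-03 1.8050e-01] F [-0.   0.8  0.1] open 38.9
shift [ 4.1 -4.9 43. ] turn 0.0005
```

View pics/s1.png

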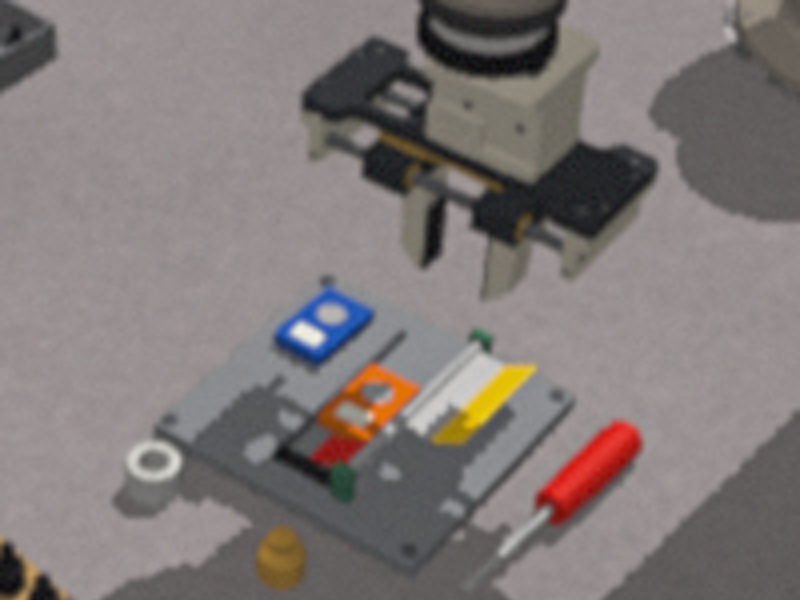

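The fingers stand above the plate straddling the shaft line; the driver and spare are clear. Descend, watching the force.

```bash
python3 -m crank '[[-0.15,4,-5,20,0],[-0.15,4,-5,43,0],[-0.15,4,-5,48,0],[-0.15,4,-5,48,0],[-0.15,4,-5,48,0]]'
python3 -c "from h import *; go(-82,29,20)"
```

```text
time: 2.28
tool_pos: [0.5195, 0.058, 0.2241]
tool_rot: [3.141, -0.001, 0.179]
contact_force: [-0.6, 0.5, 0.8]
opening: 0.0386
grip_force: 0.0
t 2.2833 fix pos [-81.8  28.4 224.1] tip 46.1 rot [ 3.1413e+00 -7.0000e-04  1.7860e-01] F [-0.6  0.5  0.8] open 38.6
shift [-0.3 -0.6 26.1] turn -0.0014
```

```bash
python3 -m crank '[[-0.15,0,-0.5,8,0],[-0.15,0,-0.5,16,0],[-0.15,0,-0.5,22,0],[-0.15,0,-0.5,26,0],[-0.15,0,-0.5,27,0],[-0.15,0,-0.5,27,0],[-0.15,0,-0.5,27,0]]'
python3 -c "from h import *; go(-82,29,16.5)"
```

```text
time: 2.87
tool_pos: [0.5198, 0.0588, 0.1969]
tool_rot: [3.14, -0.002, 0.18]
contact_force: [-0.7, -2.9, 9.4]
opening: 0.0391
grip_force: 4.2
t 2.8667 fix pos [-81.3  29.2 196.9] tip 18.9 rot [ 3.1404e+00 -1.8000e-03  1.7990e-01] F [-0.7 -2.9  9.4] open 39.1
shift [-0.7  0.2  2.4] turn -0.0001
```

```bash
python3 -m crank '[[-0.15,0,0,1,0],[-0.15,0,0,2,0],[-0.15,0,0,2,0],[-0.15,0,0,2,0]]'
python3 - <<'E'
from h import *
go(-82,29,16.5)
p,d=vision.read_camera("scene"); cv2.imwrite("pics/s2.png",cv2.resize(p[200:300,300:430,::-1],None,fx=6,fy=6,interpolation=cv2.INTER_CUBIC))
E
```

```text
time: 3.2
tool_pos: [0.5199, 0.0586, 0.1952]
tool_rot: [3.14, -0.002, 0.18]
contact_force: [-1.0, -4.5, 10.9]
opening: 0.0389
grip_force: 5.2
t 3.2 fix pos [-81.3  28.9 195.2] tip 17.2 rot [ 3.1399e+00 -2.1000e-03  1.8010e-01] F [-1.  -4.5 10.9] open 38.9
shift [-0.7 -0.1  0.7] turn 0.0001
```

View pics/s2.png

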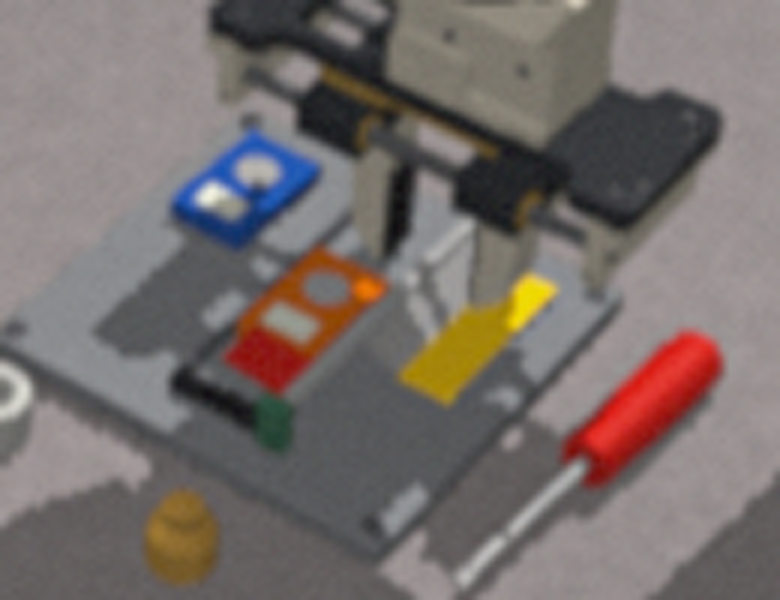

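Pad is pressed nearly level, the jaw is raised, and the other finger is in the channel behind the coupon. Press 1 mm further and push.

```bash
python3 -m crank '[[-0.15,0,0,1,0],[-0.15,4,0,1,0],[-0.15,8,0,1,0],[-0.15,12,0,1,0],[-0.15,16,0,1,0],[-0.15,19,0,1,0],[-0.15,22,0,1,0],[-0.15,25,0,1,0],[-0.15,28,0,1,0],[-0.15,30,0,1,0],[-0.15,30,0,1,0]]'
python3 -c "from h import *; go(-37.5,29,16.5)"
```

```text
time: 4.17
tool_pos: [0.5467, 0.0644, 0.1941]
tool_rot: [-3.141, 0.007, 0.181]
contact_force: [-14.3, -4.5, 22.1]
opening: 0.039
grip_force: 11.2
t 4.1667 fix pos [-53.8  29.9 194.1] tip 16.1 rot [-3.1411  0.0073  0.1811] F [-14.3  -4.5  22.1] open 39.0
shift [16.3  0.9 -0.5] turn 0.0011
```

Run:
```python
from h import *
p,d=vision.read_camera("scene"); cv2.imwrite("pics/s3.png",cv2.resize(p[200:300,300:430,::-1],None,fx=6,fy=6,interpolation=cv2.INTER_CUBIC))
```

```text
(no output)
```

View pics/s3.png

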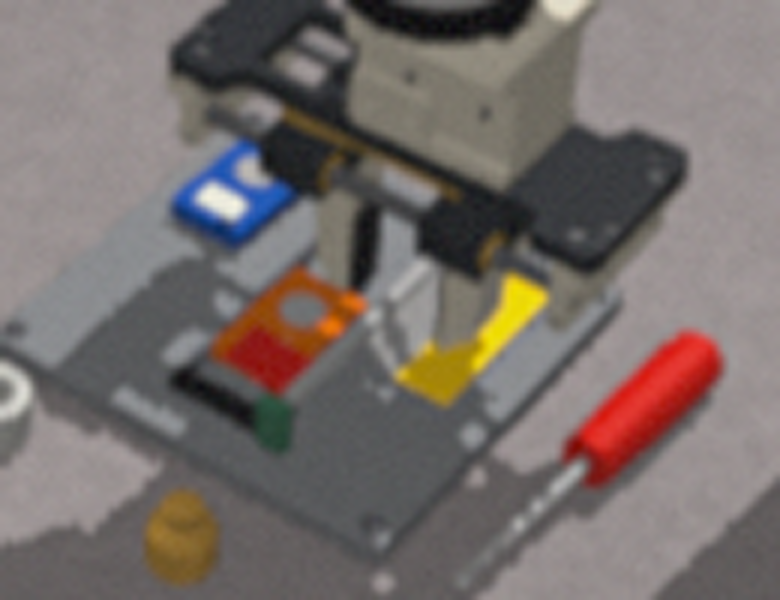

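The coupon has advanced under the raised jaw; continue with slightly less down-pressure.

```bash
python3 -m crank '[[-0.15,2,0,-0.5,0],[-0.15,4,0,-0.5,0],[-0.15,6,0,-0.5,0],[-0.15,8,0,-0.5,0],[-0.15,10,0,-0.5,0],[-0.15,11,0,-0.5,0],[-0.15,12,0,-0.5,0],[-0.15,12,0,-0.5,0]]'
python3 -c "from h import *; go(-37.5,29,16.5)"
```

```text
time: 4.88
tool_pos: [0.5589, 0.0666, 0.1943]
tool_rot: [-3.141, 0.006, 0.181]
contact_force: [-10.1, -2.8, 17.4]
opening: 0.039
grip_force: 8.8
t 4.8833 fix pos [-41.5  29.8 194.3] tip 16.3 rot [-3.1412  0.0061  0.1807] F [-10.1  -2.8  17.4] open 39.0
shift [ 4.   0.8 -0.2] turn 0.0007
```

```bash
python3 -m crank '[[-0.15,1,0,0,0],[-0.15,2,0,0,0],[-0.15,3,0,0,0],[-0.15,3,0,0,0]]'; python3 -c "from h import *; go(-37.5,29,16.5)"
```

```text
time: 5.22
tool_pos: [0.5613, 0.067, 0.1943]
tool_rot: [-3.141, 0.008, 0.181]
contact_force: [-14.7, -3.4, 19.4]
opening: 0.0394
grip_force: 10.9
t 5.2167 fix pos [-39.   29.8 194.3] tip 16.3 rot [-3.1411  0.008   0.1807] F [-14.7  -3.4  19.4] open 39.4
shift [ 1.5  0.8 -0.2] turn 0.0007
```

```bash
python3 -m crank '[[-0.15,1,0,0,0],[-0.15,1.5,0,0,0],[-0.15,1.5,0,0,0]]'; python3 -c "from h import *; go(-37.5,29,16.5)"
```

```text
time: 5.47
tool_pos: [0.5619, 0.0671, 0.1942]
tool_rot: [-3.141, 0.011, 0.181]
contact_force: [-18.1, -4.9, 23.3]
opening: 0.0389
grip_force: 12.7
t 5.4667 fix pos [-38.4  29.8 194.2] tip 16.2 rot [-3.1409  0.0111  0.1809] F [-18.1  -4.9  23.3] open 38.9
shift [ 0.9  0.8 -0.3] turn 0.0009
```

```bash
python3 -m crank '[[-0.15,1,0,0,0],[-0.15,2,0,0,0],[-0.15,2,0,0,0],[-0.15,2,0,0,0]]'
python3 - <<'E'
from h import *
go(-37.5,29,16.5)
p,d=vision.read_camera("scene"); cv2.imwrite("pics/s4.png",cv2.resize(p[215:290,310:410,::-1],None,fx=8,fy=8,interpolation=cv2.INTER_CUBIC))
E
```

```text
time: 5.8
tool_pos: [0.5628, 0.0673, 0.1941]
tool_rot: [-3.141, 0.015, 0.181]
contact_force: [-23.4, -7.2, 27.8]
opening: 0.0392
grip_force: 16.3
t 5.8 fix pos [-37.5  29.8 194.1] tip 16.1 rot [-3.1406  0.0148  0.1807] F [-23.4  -7.2  27.8] open 39.2
shift [-0.   0.8 -0.4] turn 0.0007
```

View pics/s4.png

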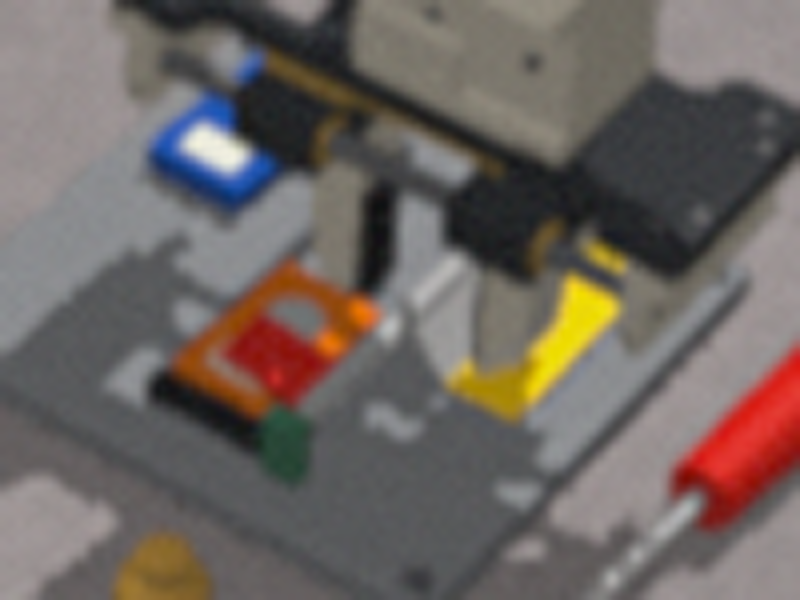

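Orange front edge meets the black stop with no gap (about (215,385)), and the fingertip has stalled with rising force: it is home. Back off slightly with the pad still held and check numerically.

```bash
python3 -m crank '[[-0.15,-3,0,0,0],[-0.15,-6,0,0,0],[-0.15,-8,0,0,0],[-0.15,-8,0,0,0]]'
python3 - <<'E'
from h import *
go(-37.5,29,16.5)
p,d=vision.read_camera("scene"); q,_=vision.read_camera("top")
Rz=cv2.Rodrigues(np.array([0,0,.18]))[0]; W=lambda x,y,z:Rz@(np.array([x,y,z])/1e3)+[.605,.0447,0]
def row(n,img,y):
    h=cv2.cvtColor(img,cv2.COLOR_RGB2HSV); print(n,y,end=": ")
    for x in range(-44,34,2):
        u,v=px(n,W(x,y,22)).round().astype(int); a=h[v,u]; print(x,"O" if 5<a[0]<19 and a[1]>130 else "R" if (a[0]<=5 or a[0]>174) and a[1]>130 else "k" if a[2]<50 else ".",end=" ")
    print()
for y in(-15,-12): row("scene",p,y); row("top",q,y)
cv2.imwrite("pics/t5.png",cv2.resize(q[195:310,215:355,::-1],None,fx=5,fy=5,interpolation=cv2.INTER_CUBIC))
E
```

```text
time: 6.18
tool_pos: [0.5593, 0.0667, 0.1946]
tool_rot: [-3.142, -0.002, 0.18]
contact_force: [-0.7, 1.7, 7.9]
opening: 0.039
grip_force: 3.9
t 6.1833 fix pos [-41.   29.8 194.6] tip 16.6 rot [-3.1415e+00 -2.4000e-03  1.7950e-01] F [-0.7  1.7  7.9] open 39.0
shift [3.5 0.8 0.2] turn -0.0005
scene -15: -44 . -42 . -40 . -38 . -36 . -34 . -32 . -30 . -28 . -26 . -24 . -22 . -20 . -18 . -16 . -14 . -12 . -10 . -8 O -6 . -4 . -2 . 0 . 2 . 4 . 6 . 8 . 10 . 12 . 14 O 16 O 18 O 20 O 22 . 24 . 26 . 28 . 30 . 32 . 
top -15: -44 . -42 . -40 . -38 . -36 . -34 . -32 . -30 . -28 . -26 . -24 . -22 . -20 . -18 . -16 . -14 . -12 . -10 . -8 . -6 . -4 . -2 . 0 . 2 . 4 . 6 . 8 . 10 . 12 . 14 . 16 . 18 . 20 . 22 . 24 . 26 . 28 . 30 . 32 . 
scene -12: -44 . -42 . -40 . -38 . -36 . -34 . -32 . -30 . -28 . -26 O -24 O -22 O -20 O -18 O -16 O -14 O -12 O -10 O -8 O -6 O -4 O -2 O 0 O 2 O 4 O 6 O 8 O 10 O 12 O 14 O 16 O 18 O 20 O 22 O 24 O 26 O 28 O 30 O 32 O 
top -12: -44 . -42 . -40 . -38 . -36 . -34 . -32 . -30 . -28 . -26 . -24 . -22 . -20 . -18 . -16 . -14 . -12 . -10 . -8 . -6 . -4 . -2 . 0 . 2 . 4 . 6 . 8 . 10 . 12 . 14 . 16 . 18 . 20 . 22 . 24 . 26 . 28 . 30 . 32 .
```

Orange spans from x≈-27 up to the stop: home. Now lift straight off.

```bash
python3 -m crank '[[-0.15,0,0,-3,0],[-0.15,0,0,-7,0],[-0.15,0,0,-12,0],[-0.15,0,0,-20,0],[-0.15,0,0,-35,0],[-0.15,0,0,-60,0],[-0.15,0,0,-90,0],[-0.15,-40,0,-120,0],[-0.15,-80,0,-150,0],[-0.15,-120,0,-170,0],[-0.15,-120,0,-170,0],[-0.15,-120,0,-170,0]]'
python3 - <<'E'
from h import *
p,d=vision.read_camera("scene")
q,_=vision.read_camera("top"); 
a=cv2.resize(q[200:305,225:350,::-1],(480,403),interpolation=cv2.INTER_CUBIC)
b=cv2.resize(p[222:300,322:384,::-1],(320,403),interpolation=cv2.INTER_CUBIC)
cv2.imwrite("pics/f.png",np.hstack([a,b]))
E
```

```text
time: 7.28
tool_pos: [0.4384, 0.0448, 0.3662]
tool_rot: [3.141, -0.002, 0.18]
contact_force: [0.2, 1.2, -0.4]
opening: 0.039
grip_force: 0.0
```

View pics/f.png

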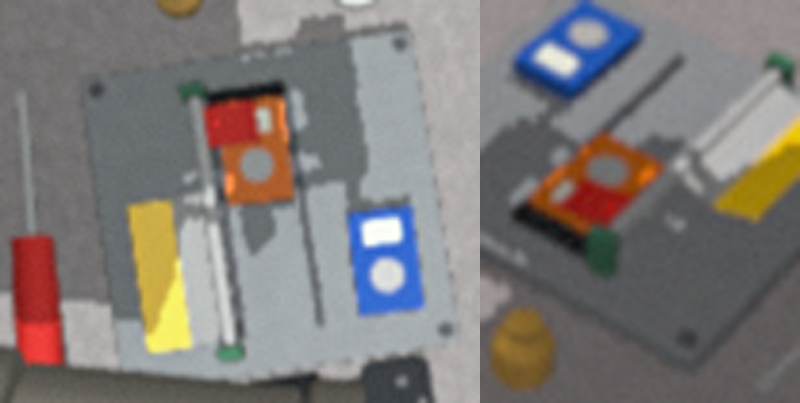

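The coupon lies against the black stop (top view, front edge at about (245,93)) with the red jaw closed on it. The spare and driver have not moved, and the arm is clear.

```bash
python3 -c "
from cell import ticket; print(ticket.hand_in())"
```

```text
the job is handed in; nothing more can be done
None
```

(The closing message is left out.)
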